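# Lid the bisque jars

### The job

Four bisque jars stand open on the ware board and their four lids lie mixed up on the bench beside it. Before the glazing starts, put every lid on the jar it was made for, plug down in the mouth so that the plate sits flat on the rim all round. Bare bisque chips easily: set each lid down gently without letting it drop, don't tip any lid or jar over, and leave the jars standing where they are on the board.

Things in the scene. Friction and masses are not known exactly. Their poses are not given: they have to be found in the camera images.
- crock: Large round jar of bare bisque clay, open at the top. Mouth 76 mm across, rim 88 mm over the outside, belly 94 mm, height 80 mm. Origin: centre of its underside, z up. It stands loose (0.5 kg) on an 18 mm thick plywood board; wall 6 mm at the rim, inside floor 7.5 mm above the underside. It stays where it is during the job.
- pot: Small round jar of bare bisque clay, open at the top. Mouth 52 mm across, rim 64 mm over the outside, belly 73 mm, height 88 mm. Origin: centre of its underside, z up. It stands loose (0.38 kg) on an 18 mm thick plywood board; wall 6 mm at the rim, inside floor 7.5 mm above the underside. It stays where it is during the job.
- caddy: Square jar of bare bisque clay with softly rounded corners, open at the top. Mouth 60 x 60 mm, rim 72 x 72 mm over the outside, height 72 mm. Its sides lie along its x and y axes. Origin: centre of its underside, z up. It stands loose (0.42 kg) on an 18 mm thick plywood board; wall 6 mm at the rim, inside floor 7.5 mm above the underside. It stays where it is during the job.
- dish: Long oval jar of bare bisque clay, open at the top. Mouth 86 mm along its x axis by 50 mm along its y axis, rim 98 x 62 mm over the outside, height 60 mm. Origin: centre of its underside, z up. It stands loose (0.36 kg) on an 18 mm thick plywood board; wall 6 mm at the rim, inside floor 7.5 mm above the underside. It stays where it is during the job.
- crock_lid: Large round lid, 0.13 kg, knob up. Origin: centre of its plug's underside, z up. Above it: tapered plug 10 mm deep, 62 mm across at foot, 68 mm at top; plate 90 mm across, from 10 mm to 15 at the edge and 18 in the middle; a round knob 26 mm across, top at 47 mm. Home, the plate rests on the jar's rim, 4 mm slack round the plug, origin 70 mm above the jar's.
- pot_lid: Small round lid, 0.07 kg, knob up. Origin: centre of its plug's underside, z up. Above it: tapered plug 10 mm deep, 38 mm across at foot, 44 mm at top; plate 66 mm across, from 10 mm to 15 at the edge and 18 in the middle; a round knob 20 mm across, top at 47 mm. Home, the plate rests on the jar's rim, 4 mm slack round the plug, origin 78 mm above the jar's.
- caddy_lid: Square lid, 0.1 kg, knob up. Origin: centre of its plug's underside, z up. Above it: tapered plug 10 mm deep, 46 mm square at foot, 52 mm at top; plate 74 mm square, sides along x and y, from 10 mm to 15 at the edge and 18 in the middle; a 20 mm square knob likewise, top at 47 mm. Home, the plate rests on the jar's rim, 4 mm slack round the plug, origin 62 mm above the jar's.
- dish_lid: Long oval lid, 0.09 kg, knob up. Origin: centre of its plug's underside, z up. Above it: tapered plug 10 mm deep, 72 x 36 mm at foot, 78 x 42 mm at top; plate 100 mm in x by 64 mm in y, from 10 mm to 15 at the edge and 18 in the middle; a bar grip 44 mm long in x, 15 mm thick in y, top at 47 mm. Home, the plate rests on the jar's rim, 4 mm slack round the plug, origin 50 mm above the jar's.

How it is judged (in metres and radians):
At the end, for the whole second after the job is handed in: Each of the four lids is home on its own jar: plate on the rim (lid height within 3 mm of fully home), centred within 9 mm, lid and jar level within 0.06 rad, each jar within 40 mm of where it started, everything at rest and released (horizontal distance between crock_lid and crock below 0.009 m and z of crock_lid in the frame of crock between 0.067 and 0.073 m and angle between each of crock_lid, crock, pot_lid, pot, caddy_lid, caddy, dish_lid, dish's own z axis and vertical below 0.06 rad and distance of each of crock, pot, caddy, dish from where it was at the start of the episode below 0.04 m and linear speed of each of crock_lid, crock, pot_lid, pot, caddy_lid, caddy, dish_lid, dish below 0.02 m/s and horizontal distance between pot_lid and pot below 0.009 m and z of pot_lid in the frame of pot between 0.075 and 0.081 m and horizontal distance between caddy_lid and caddy below 0.009 m and z of caddy_lid in the frame of caddy between 0.059 and 0.065 m and horizontal distance between dish_lid and dish below 0.009 m and z of dish_lid in the frame of dish between 0.047 and 0.053 m); the robot touches nothing.
It fails at once if a jar is tipped (more than 0.35 rad) (angle between any of crock, pot, caddy, dish's own z axis and vertical above 0.35 rad).
It fails at once if a jar is shoved or lifted more than 40 mm from where it stood (distance of any of crock, pot, caddy, dish from where it was at the start of the episode above 0.04 m).
It fails at once if a lid is tipped on edge or turned over (more than 0.8 rad) (angle between any of crock_lid, pot_lid, caddy_lid, dish_lid's own z axis and vertical above 0.8 rad).
It fails at once if a lid is let fall (faster than 0.55 m/s with no finger on it, a drop of some 15 mm) ((linear speed of crock_lid above 0.55 m/s and contact force between the fingers and crock_lid below 0.2 N) or (linear speed of pot_lid above 0.55 m/s and contact force between the fingers and pot_lid below 0.2 N) or (linear speed of caddy_lid above 0.55 m/s and contact force between the fingers and caddy_lid below 0.2 N) or (linear speed of dish_lid above 0.55 m/s and contact force between the fingers and dish_lid below 0.2 N)).
It fails at once if a lid is banged down on a jar (contact force over 90 N) (contact force between any of crock_lid, pot_lid, caddy_lid, dish_lid and crock above 90 N or contact force between any of crock_lid, pot_lid, caddy_lid, dish_lid and pot above 90 N or contact force between any of crock_lid, pot_lid, caddy_lid, dish_lid and caddy above 90 N or contact force between any of crock_lid, pot_lid, caddy_lid, dish_lid and dish above 90 N).
It also fails if it takes over 109 s, if anything falls off the work surface, if the arm or the gripper's body presses on something with over 40 N, if the wrist force passes 120 N, or if a joint passes its speed limit or range.

### The arm

A 6-joint arm with a two-finger parallel gripper is mounted at the origin on a cart in front of the work surface, level with it; the furniture and walls round the work are solid. World frame = base frame: x ahead of the robot, y to its left, z up, the work surface at z = 0. Lengths are in mm, angles in rad, forces in N, time in s.
With the tool pointing down it reaches from about 250 to 775 mm from the base axis. Payload 8.9 kg.
Tool frame: the origin (TCP) lies on the front face of the gripper's body, between the roots of the fingers; the fingertips stand 73 mm ahead of it and the grasp point (between the pads) lies 54 mm ahead of it; z points along the fingers, y is the line along which they close (so a half turn about z gives the same grasp; the last joint's range is limited). The gripper opens to 85 mm and grips with 20 to 120 N. Pads are 22 mm wide; open, the fingers measure 114 mm over their backs; the gripper's body (76 mm by 85 mm) begins 54 mm behind the grasp point. The pads swing forward as they close: fully open they stand 13 mm farther back than shut.
Start: joints at [-1.458, 0.291, -0.153, 1.127, 0, 1.431], TCP at [130.804, -508.443, 303.905] pointing down, gripper open.
Joint ranges: [-2.52, 2.52], [-0.91, 1.74], [-1.3, 1.37], [-1.96, 2.02], [-1.52, 1.47], [-3.14, 3.14]. Speed limits (rad/s): [2.22, 2.22, 2.79, 3.14, 3.14, 3.14].

### API

Orientations are given as a rotation vector (axis times angle).
In Python, from rig import * gives the robot as it stands. The module is installed in compiled form; this text tells all that it offers.
- The arm moves only by the tool jog_arm, never from a script. Its argument "increments" is a list of rows, each a list of 4 numbers: the shift along the tool's x, y, z normalised to -1 to 1, where 1 is 20 mm, then the turn about the tool's z normalised to -1 to 1, where 1 is 0.08 rad. In form: [[x, y, z, turn], ...]. A call has 1 to 12 rows; each row shifts and turns the commanded pose from where the row before left it, along the tool's axes as they then stand; what a row does not reach is not made up. A row lasts 1/8 s, in which the tool goes at most 62.5 mm and 10.7 degrees, less where a joint would pass 70% of its speed; a pose out of reach is approached as far as the arm can. A call with a number of a shift or a turn outside -1 to 1 is refused whole. A call with a gripper value outside its range is refused whole. "jaw" is the opening, from 0 (shut) to 1 (fully open), set as the call begins (left out, the last holds). The fingers move at their own pace and stop on an object; "newtons" is the grip in N (left out, the last holds). Time passes only in rows, so rows that do not move let the fingers close. It gives the time, the measured TCP pose, the force, the opening and the grip force at its end, in the units of the state.
- read_state(): the state, without advancing time (a new reading comes with each control period).
- read_camera(name): name is "side" or "top" or "wrist"; returns the picture (400x640x3 uint8, red, green, blue); there is no depth.
- calibration(name): a dict with "vertical_fov" (degrees; the focal length in pixels is half the picture's height over the tangent of half this angle, whatever the lens; pixels are square), "cx", "cy" (the principal point, pixels), "D" ([k1, k2, p1, p2, k3] as OpenCV has them; the pictures are not rectified), "rvec" (rotation vector, rad) and "tvec" (3), from world to camera coordinates, as OpenCV has them; the wrist camera has in their place "mount" (4x4, takes a point from camera to tool coordinates, whose origin is the TCP and whose axes are the flange's). Camera axes: x right, y down, z forward; pixel columns grow to the right and rows downward; lengths in mm; the calibration is good to about 2 mm. A picture is of the moment at which its call begins: read the wrist's pose just before it. calibration takes no time and is no camera call.
- sign_off(): hands the job in; it is judged then, once.
The state is a dict: "t": time; "joints": joint angles; "dq": joint speeds; "joint_efforts": joint torques, N m; "position": TCP position; "tcp_rot": TCP orientation; "contact_force": force on the tool from outside, world axes, zero at the start; "ft_torque": the same for the moment, N m; "grip_width": finger opening in mm; "grasp_force": force on a finger pad.
Only numpy, scipy, OpenCV 4.12 (cv2) and the standard library are available. Lean on these libraries where they do the work, as an engineer would, in place of code of your own. Each camera call takes 0.05 s, during which the arm holds its last target. There are 200 camera calls.

## Working session

There is one attempt and no reset: what is moved stays moved. The work goes in short steps, Python scripts to look and compute and a tool call to move; the robot and the scene stay as the last step left them, time stands still between calls to the robot, and variables do not carry over. Pictures are saved under pics/ and viewed, at most 14 in all, crops included, and the job is handed in when it is done.

Besides the shell and the picture viewer there is one more tool, called after "Call:" by a JSON object that holds its "fn" and its "kwargs", one argument or row to a line. jog_arm: Moves the arm, as the interface text tells. Its arguments: {"type":"object","properties":{"increments":{"type":"array"},"jaw":{"type":"number"},"newtons":{"type":"number"}},"required":["increments"]}

```bash
mkdir -p pics; python3 - <<'E'
from rig import *
import cv2
s=read_state();print(s['t'],s['position'],s['tcp_rot'],s['grip_width'])
for n in ('top','side','wrist'):
    c=calibration(n);print(n,c)
    cv2.imwrite(f'pics/{n}0.png',read_camera(n)[:,:,::-1])
E
```

```text
0.0 [ 130.77534298 -508.08192561  303.32494256] [-3.11538789e+00 -3.94344664e-01 -1.79056539e-05] 85.38943680968858
top {'vertical_fov': 48.12114590946184, 'cx': 318.4032319127788, 'cy': 201.34909520373705, 'D': array([-0.09798729,  0.        ,  0.        ,  0.        ,  0.        ]), 'rvec': array([ 2.17611727, -2.19003993,  0.08002379]), 'tvec': array([  25.56567298,  526.71381586, 1017.10784164])}
side {'vertical_fov': 51.060351908726055, 'cx': 311.79351569481145, 'cy': 197.4556894230791, 'D': array([-0.09094566,  0.        ,  0.        ,  0.        ,  0.        ]), 'rvec': array([ 0.42202225, -2.52689197,  1.47129574]), 'tvec': array([ 523.99428333,  102.51981526, 1100.75930446])}
wrist {'vertical_fov': 65.62051418747927, 'cx': 316.9939483079327, 'cy': 196.29592934651333, 'D': array([-0.03834112,  0.        ,  0.        ,  0.        ,  0.        ]), 'mount': array([[-7.91944919e-05, -9.48148950e-01, -3.17826308e-01,
         8.25919833e+01],
       [ 9.99998984e-01, -5.27440628e-04,  1.32430153e-03,
        -8.07085914e-01],
       [-1.42326961e-03, -3.17825881e-01,  9.48148028e-01,
        -7.06343093e+01],
       [ 0.00000000e+00,  0.00000000e+00,  0.00000000e+00,
         1.00000000e+00]])}
```

View pics/top0.png

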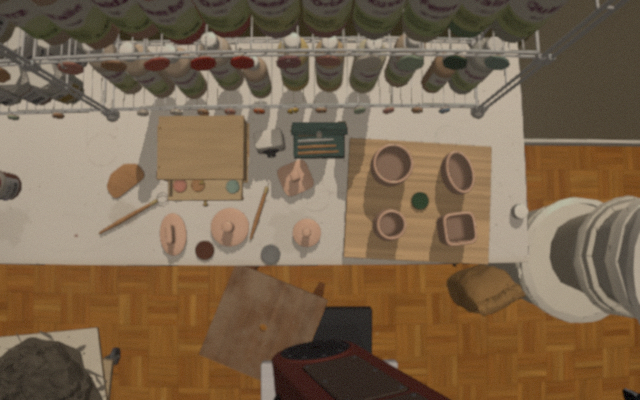

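View pics/side0.png

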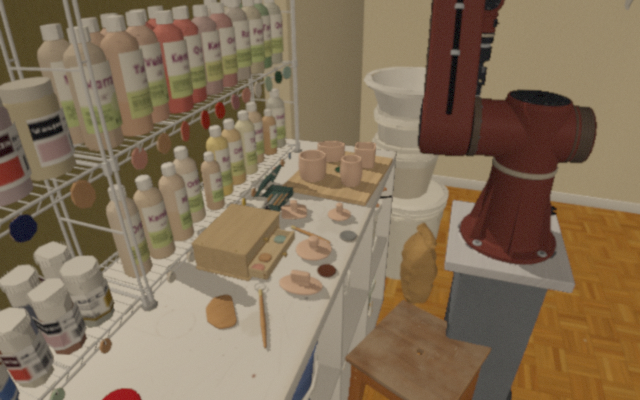

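The top view shows the jars: crock (392,163), dish (457,172), pot (390,225) and caddy (458,229). The lids are dish_lid (173,234), crock_lid (229,228), pot_lid (306,233) and caddy_lid (295,178, turned and near the toolbox). The side view confirms all the lids lie knob up.

```bash
cat > h.py <<'E'
from rig import *
import cv2, numpy as np
from scipy.spatial.transform import Rotation as R
def cam(n, st=None):
    c=calibration(n); f=200/np.tan(np.radians(c['vertical_fov'])/2)
    K=np.array([[f,0,c['cx']],[0,f,c['cy']],[0,0,1]])
    if n=='wrist':
        T=np.eye(4);T[:3,:3]=R.from_rotvec(st['tcp_rot']).as_matrix();T[:3,3]=st['position']
        T=T@c['mount']; Rc,o=T[:3,:3],T[:3,3]
    else:
        Rm=R.from_rotvec(c['rvec']).as_matrix();Rc=Rm.T;o=-Rc@c['tvec']
    return K,c['D'],Rc,o
def cast(C,px,z):
    K,D,Rc,o=C
    u=cv2.undistortPoints(np.float64(px).reshape(-1,1,2),K,D)[:,0]
    d=np.c_[u,np.ones(len(u))]@Rc.T
    return o+d*((z-o[2])/d[:,2])[:,None]
def proj(C,P):
    K,D,Rc,o=C
    return cv2.projectPoints((np.float64(P).reshape(-1,3)-o)@Rc,np.zeros(3),np.zeros(3),K,D)[0][:,0]
E
python3 - <<'E'
from h import *
im=cv2.imread('pics/top0.png')
hsv=cv2.cvtColor(im,cv2.COLOR_BGR2HSV);lab=cv2.cvtColor(im,cv2.COLOR_BGR2LAB)
C=cam('top')
print(C[3])
pts=dict(crock=(392,163,98),dish=(457,172,78),pot=(390,225,106),caddy=(458,229,90),dish_lid=(173,234,15),crock_lid=(229,228,15),pot_lid=(306,233,15),caddy_lid=(295,178,15))
for k,(u,v,z) in pts.items():
    print(k,cast(C,[[u,v]],z)[0].round(),hsv[v+12,u+5],lab[v+10,u+5])
for p in [(340,200),(420,240),(420,180),(440,200),(270,200)]: print(p,hsv[p[1],p[0]],lab[p[1],p[0]])
crop=im[110:275,80:510]
cv2.imwrite('pics/c.png',cv2.resize(crop[:, :215],None,fx=3.6,fy=3.6,interpolation=2))
cv2.imwrite('pics/d.png',cv2.resize(crop[:, 190:],None,fx=3.3,fy=3.3,interpolation=2))
E
```

```text
[ 449.94732439   21.43277453 1053.41228891]
crock [ 603. -137.   98.] [ 11  93 124] [113 136 142]
dish [ 586. -285.   78.] [ 13  99 106] [ 95 137 142]
pot [ 469. -129.  106.] [ 14  97 157] [107 136 144]
caddy [ 460. -280.   90.] [ 13  96 136] [ 85 133 142]
dish_lid [453. 363.  15.] [ 12  90 175] [156 137 147]
crock_lid [466. 230.  15.] [ 12  91 168] [150 139 147]
pot_lid [454.  51.  15.] [ 12  84 148] [145 137 146]
caddy_lid [582.  77.  15.] [ 13  93 164] [150 138 147]
(340, 200) [ 18  43 174] [171 129 138]
(420, 240) [ 16 105 165] [147 135 152]
(420, 180) [ 16 112 148] [131 135 151]
(440, 200) [ 17 108 111] [101 133 146]
(270, 200) [ 18  41 179] [176 130 138]
```

View pics/d.png

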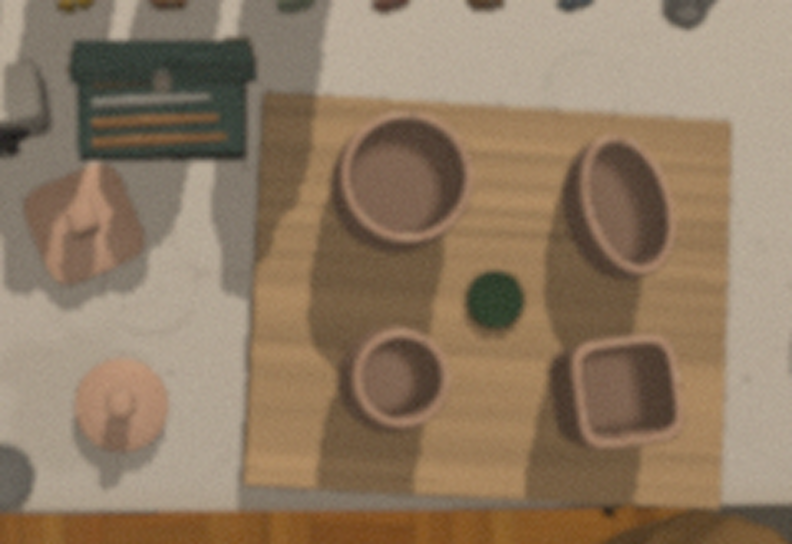

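The crop shows the jars clearly on the board. The crock is at about (392,164) in the full picture, the dish is tilted about 15°, the caddy is nearly square to the axes, and caddy_lid is turned about 30°. Next I turn the tool and go over the jars to look with the wrist camera.

Call:
{"fn": "jog_arm", "kwargs": {
  "increments": [
    [0,0,0,-1],
    [0,0,0,-1],
    [0,0,0,-1],
    [0,0,0,-1],
    [0,0,0,-1],
    [0,0,0,-1],
    [0,0,0,-1],
    [0,0,0,-1],
    [0,0,0,-1],
    [0,0,0,-1],
    [0,0,0,-1],
    [0,0,0,-1]
  ],
  "jaw": 1,
  "newtons": 30
}}

```text
t: 1.65
position: [130.8, -508.3, 303.6]
tcp_rot: [-2.58, -1.792, -0.0]
contact_force: [-0.3, -0.5, 0.5]
grip_width: 85.4
grasp_force: 0.0
```

Call:
{"fn": "jog_arm", "kwargs": {
  "increments": [
    [0,0,0,-1],
    [0,0,0,-1],
    [0,0,0,-1],
    [0,0,0,-1],
    [0,0,0,-0.5],
    [0.77,1,-0.1,0],
    [0.77,1,-0.1,0],
    [0.77,1,-0.1,0],
    [0.77,1,-0.1,0],
    [0.77,1,-0.1,0],
    [0.77,1,-0.1,0],
    [0.77,1,-0.1,0]
  ]
}}

```text
t: 3.15
position: [271.2, -399.8, 317.8]
tcp_rot: [-2.22, -2.222, -0.0]
contact_force: [-0.4, 0.4, 0.3]
grip_width: 85.2
grasp_force: 0.0
```

Call:
{"fn": "jog_arm", "kwargs": {
  "increments": [
    [0.77,1,-0.1,0],
    [0.77,1,-0.1,0],
    [0.77,1,-0.1,0],
    [0.77,1,-0.1,0],
    [0.77,1,-0.1,0],
    [0.77,1,-0.1,0],
    [0.77,1,-0.1,0],
    [0.77,1,-0.1,0],
    [0.77,1,-0.1,0],
    [0.77,1,-0.1,0],
    [0.77,1,-0.1,0],
    [0,0,0,0]
  ]
}}

```text
t: 4.65
position: [491.3, -230.0, 339.6]
tcp_rot: [-2.218, -2.225, -0.0]
contact_force: [0.3, -1.0, -0.2]
grip_width: 85.2
grasp_force: 0.0
```

```bash
python3 - <<'E'
from h import *
s=read_state();im=read_camera('wrist')[:,:,::-1].copy();cv2.imwrite('pics/w1.png',im)
import json;json.dump([s['position'].tolist() if hasattr(s['position'],'tolist') else list(s['position']),list(map(float,s['tcp_rot']))],open('w1.json','w'))
print(s['t'],s['position'],s['tcp_rot'],s['joints'])
E
```

```text
4.65 [ 491.31087436 -230.00897003  339.62467612] [-2.21784631e+00 -2.22450710e+00 -1.59746971e-04] [-5.72719630e-01  3.08007537e-01 -3.49234120e-02  1.22820672e+00
  1.77195988e-04  9.95077903e-01]
```

View pics/w1.png

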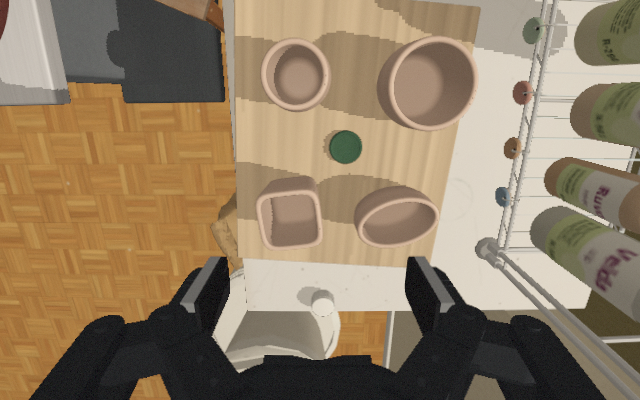

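The wrist view shows all the jars: pot (296,74), crock (428,84), caddy (290,218), dish (397,217). The rims are light rings.

```bash
python3 - <<'E'
from h import *
import json
p,r=json.load(open('w1.json'));C=cam('wrist',dict(position=p,tcp_rot=r))
im=cv2.imread('pics/w1.png');hsv=cv2.cvtColor(cv2.GaussianBlur(im,(3,3),0),cv2.COLOR_BGR2HSV)
J=dict(pot=(296,74,106,56),crock=(428,84,98,75),caddy=(290,218,90,60),dish=(397,217,78,65))
vis=im.copy()
for k,(u,v,z,rad) in J.items():
    inner=[];outer=[]
    V=hsv[:,:,2].astype(float)
    # rim ridge: brightest clay pixel along each ray, from centre out; inner edge=half rise
    for a in np.linspace(0,2*np.pi,120,endpoint=False):
        t=np.arange(15,rad,0.5);x=u+t*np.cos(a);y=v+t*np.sin(a)
        q=cv2.remap(V.astype(np.float32),np.float32(x)[None],np.float32(y)[None],1)[0]
        g=q[6:]-q[:-6]                       # first strong dark->bright step
        i=np.where(g>25)[0]
        if len(i):
            i0=i[0];j=i0+np.argmax(g[i0:i0+8]);inner.append((x[j+3],y[j+3]))
    inner=np.array(inner)
    W=cast(C,inner,z)[:,:2].astype(np.float32)
    for it in range(3):
        if k in('pot','crock','dish'):
            e=cv2.fitEllipse(W);c=np.array(e[0]);th=np.radians(e[2]);d=(W-c)@np.array([[np.cos(th),-np.sin(th)],[np.sin(th),np.cos(th)]])
            res=abs(np.hypot(d[:,0]/e[1][0]*2,d[:,1]/e[1][1]*2)-1)
            W=W[res<max(.06,np.median(res)*2.5)]
        else: e=cv2.minAreaRect(W)
    print(k,len(W),np.round(e[0],1),np.round(e[1],1),round(e[2],1))
    for x,y in inner: cv2.circle(vis,(int(x),int(y)),0,(0,255,0),-1)
cv2.imwrite('pics/v1.png',cv2.resize(vis[20:270,225:495],None,fx=2.4,fy=2.4))
E
```

```text
pot 106 [ 474.4 -132.8] [45.1 52.3] 164.5
crock 120 [ 603.4 -139.6] [76.5 77.4] 91.4
caddy 120 [ 464.  -284.2] [57.1 62.6] 4.0
dish 76 [ 582.6 -282.5] [73.5 90.7] 93.9
```

View pics/v1.png

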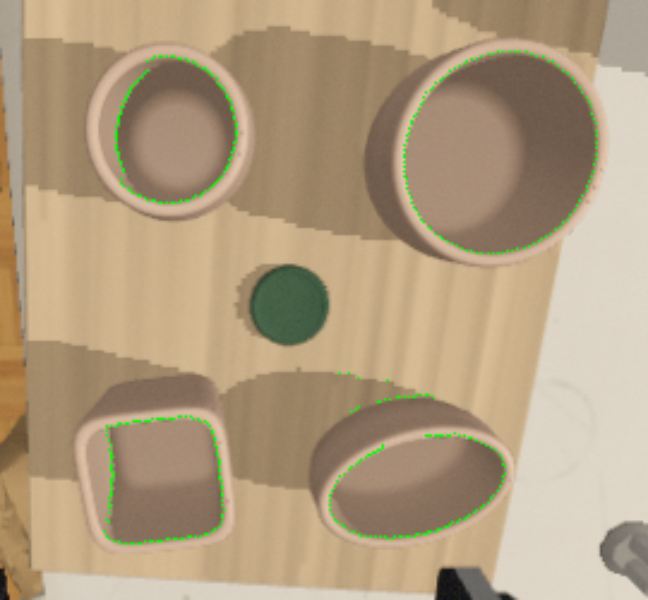

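Call:
{"fn": "jog_arm", "kwargs": {
  "increments": [
    [1,-0.1,0,0],
    [1,-0.1,0,0],
    [1,-0.1,0,0],
    [1,-0.1,0,0],
    [1,-0.1,0,0],
    [1,-0.1,0,0],
    [1,-0.1,0,0],
    [1,-0.1,0,0],
    [1,-0.1,0,0],
    [1,-0.1,0,0],
    [1,-0.1,0,0],
    [1,0,0,0]
  ]
}}

```text
t: 6.2
position: [468.0, 10.4, 339.9]
tcp_rot: [-2.22, -2.223, 0.0]
contact_force: [0.2, -0.1, 0.6]
grip_width: 85.4
grasp_force: 0.0
```

Call:
{"fn": "jog_arm", "kwargs": {
  "increments": [
    [1,0,0,0],
    [1,0,0,0],
    [1,0,0,0],
    [0,0,0,0],
    [0,0,0,0]
  ]
}}

```text
t: 6.82
position: [468.1, 69.1, 339.9]
tcp_rot: [2.22, 2.223, -0.0]
contact_force: [0.6, 1.3, 1.0]
grip_width: 85.2
grasp_force: 0.0
```

```bash
python3 - <<'E'
from h import *
s=read_state();im=read_camera('wrist')[:,:,::-1].copy();cv2.imwrite('pics/w2.png',im)
import json;json.dump([list(map(float,s['position'])),list(map(float,s['tcp_rot']))],open('w2.json','w'))
print(s['t'],s['position'],s['tcp_rot'],s['joints'])
E
```

```text
6.825 [468.09027181  69.09114187 339.87205905] [ 2.21982790e+00  2.22284310e+00 -4.38084663e-04] [-7.97882910e-03  1.73190265e-01 -2.11990842e-01  1.18570437e+00
 -3.03439517e-04  1.56146013e+00]
```

View pics/w2.png

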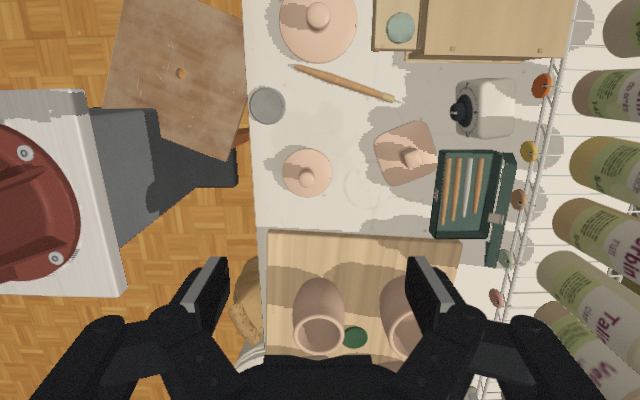

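The rim fit took the lit inner wall as the left edge of the pot and caddy, so I refit with known sizes and a robust loss. The second view shows pot_lid (307,172), caddy_lid (405,153) beside the open toolbox, and crock_lid (318,22) partly cut off.

```bash
cat >> h.py <<'E'
from scipy.optimize import least_squares
import json
def load(n):
    p,r=json.load(open(n+'.json'));return cv2.imread(f'pics/{n}.png'),cam('wrist',dict(position=p,tcp_rot=r))
def snap(n):
    s=read_state();im=read_camera('wrist')[:,:,::-1].copy();cv2.imwrite(f'pics/{n}.png',im)
    json.dump([list(map(float,s['position'])),list(map(float,s['tcp_rot']))],open(n+'.json','w'));print(s['t'],np.round(s['position'],1))
def fit(W,kind,a,b,th0=0.,fs=1.0):
    def f(p):
        c,s=np.cos(p[2]),np.sin(p[2]);d=(W-p[:2])@np.array([[c,-s],[s,c]])
        if kind=='sq': return np.maximum(abs(d[:,0])-a,abs(d[:,1])-b)
        return (np.hypot(d[:,0]/a,d[:,1]/b)-1)*min(a,b)
    r=least_squares(f,[*W.mean(0),th0],loss='cauchy',f_scale=fs)
    return np.round(r.x[:2],1),round(r.x[2],3),round(float(np.median(abs(f(r.x)))),2)
def lidmask(im,C,uv):
    h=cv2.cvtColor(cv2.GaussianBlur(im,(3,3),0),cv2.COLOR_BGR2LAB).astype(int)
    m=((h[:,:,1]>=134)).astype(np.uint8)
    m=cv2.morphologyEx(m,cv2.MORPH_OPEN,np.ones((3,3)))
    cs=[c for c in cv2.findContours(m,0,1)[0] if cv2.pointPolygonTest(c,uv,False)>0]
    return cs[0][:,0].astype(float) if cs else None
E
python3 - <<'E'
from h import *
im,C=load('w1');V=cv2.cvtColor(cv2.GaussianBlur(im,(3,3),0),cv2.COLOR_BGR2HSV)[:,:,2].astype(np.float32)
for k,u,v,z,rad,kind,a,b,th in [('pot',296,74,106,40,'el',26,26,0),('crock',428,84,98,60,'el',38,38,0),('caddy',290,218,90,45,'sq',30,30,.07),('dish',397,217,78,50,'el',43,25,.25)]:
    I=[]
    for an in np.linspace(0,2*np.pi,180,endpoint=False):
        if k in('pot','caddy') and np.cos(an)<-.5: continue
        if k=='dish' and -2.6<np.arctan2(np.sin(an),np.cos(an))<-.9: continue
        t=np.arange(12,rad,0.5);x=np.float32(u+t*np.cos(an));y=np.float32(v+t*np.sin(an))
        q=cv2.remap(V,x[None],y[None],1)[0];g=q[6:]-q[:-6];i=np.where(g>25)[0]
        if len(i): j=i[0]+np.argmax(g[i[0]:i[0]+8]);I.append((x[j+3],y[j+3]))
    print(k,fit(cast(C,I,z)[:,:2],kind,a,b,th))
im,C=load('w2')
L=cv2.cvtColor(im,cv2.COLOR_BGR2LAB)
print('bench',L[200,390],'potlid',L[190,300],'caddylid',L[170,395],'shadow',L[70,460])
for k,uv,kind,a,th in [('pot_lid',(300,185),'el',33,0),('caddy_lid',(395,170),'sq',37,.4),('crock_lid',(318,40),'el',45,0)]:
    c=lidmask(im,C,uv)
    if c is None: print(k,'none');continue
    c=c[c[:,1]>2]
    print(k,len(c),cv2.boundingRect(np.int32(c)),fit(cast(C,c,13)[:,:2],kind,a,a,th))
    cv2.polylines(im,[np.int32(c)],True,(0,255,0))
print('knob tops',cast(C,[[306,180],[318,13]],47).round(1))
cv2.imwrite('pics/v2.png',cv2.resize(im[0:250,240:500],None,fx=2.4,fy=2.4))
E
```

```text
pot (array([ 471.6, -132. ]), np.float64(-34.941), 0.22)
crock (array([ 603.3, -139.7]), np.float64(-18.047), 0.48)
caddy (array([ 461.8, -284.1]), np.float64(0.118), 0.43)
dish (array([ 587.6, -292.3]), np.float64(0.268), 0.32)
bench [218 129 137] potlid [191 135 145] caddylid [156 135 144] shadow [177 129 136]
pot_lid 136 (283, 149, 48, 47) (array([456.7,  49.9]), np.float64(-2440157112.989), 1.65)
caddy_lid 189 (374, 121, 63, 64) (array([585.7,  75.7]), np.float64(0.376), 2.53)
crock_lid 150 (280, 3, 76, 60) (array([469.2, 231.7]), np.float64(-1499.767), 0.72)
knob tops [[455.6  50.1  47. ]
 [469.8 231.   47. ]]
```

View pics/v2.png

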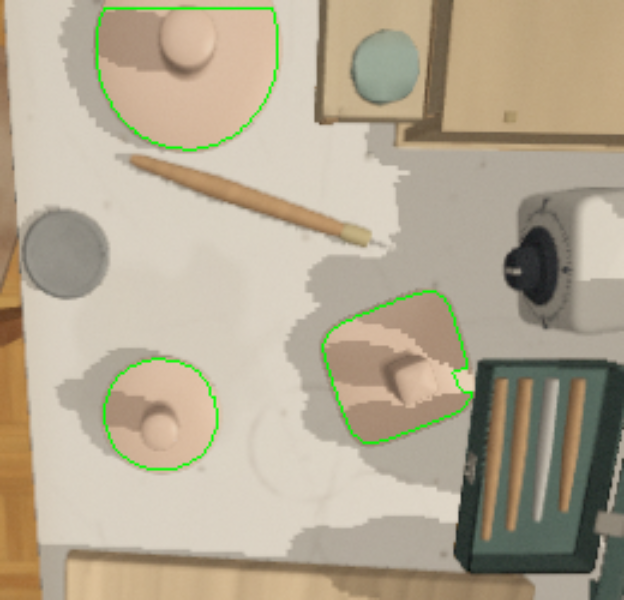

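The lid contours are clean. The pot_lid knob is at about (456,50) and the caddy_lid yaw is about 0.37. I go for pot_lid first.

Call:
{"fn": "jog_arm", "kwargs": {
  "increments": [
    [-0.95,-0.6,1,0],
    [0,0,1,0],
    [0,0,1,0],
    [0,0,1,0],
    [0,0,1,0],
    [0,0,1,0],
    [0,0,1,0],
    [0,0,1,0],
    [0,0,1,0],
    [0,0,0.7,0],
    [0,0,0,0]
  ],
  "jaw": 0.55
}}

```text
t: 8.25
position: [455.7, 49.8, 145.2]
tcp_rot: [-2.22, -2.221, 0.002]
contact_force: [-0.3, -0.2, -0.5]
grip_width: 47.0
grasp_force: 0.0
```

```bash
python3 - <<'E'
from h import *
snap('w3');s=read_state();print(s['grip_width'],s['contact_force'])
im,C=load('w3')
c=lidmask(im,C,tuple(map(float,proj(C,[456,50,18])[0])))
print(proj(C,[456,50,47]).round())
E
```

```text
8.25 [455.7  49.8 145.2]
47.04722984828044 [-0.04837139  0.79019728  0.17720038]
[[317. 237.]]
```

View pics/w3.png

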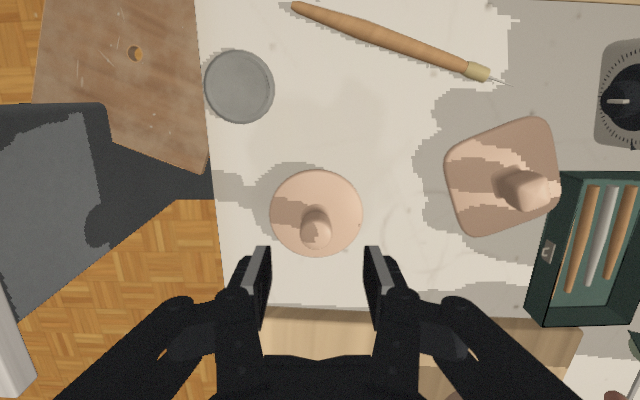

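The view at 145 mm shows the knob (316,233) centred between the pads at (262,275) and (372,275). Descending and gripping.

Call:
{"fn": "jog_arm", "kwargs": {
  "increments": [
    [0,0,1,0],
    [0,0,0.8,0],
    [0,0,0.5,0],
    [0,0,0.3,0],
    [0,0,0,0]
  ]
}}

```text
t: 8.93
position: [456.3, 50.1, 94.0]
tcp_rot: [-2.22, -2.222, 0.0]
contact_force: [-0.6, 0.1, 0.4]
grip_width: 47.1
grasp_force: 0.0
```

Call:
{"fn": "jog_arm", "kwargs": {
  "increments": [
    [0,0,0,0],
    [0,0,0,0],
    [0,0,0,0],
    [0,0,0,0],
    [0,0,0,0]
  ],
  "jaw": 0,
  "newtons": 30
}}

```text
t: 9.55
position: [456.5, 50.1, 94.3]
tcp_rot: [2.22, 2.222, 0.001]
contact_force: [-1.2, 0.9, 6.3]
grip_width: 18.7
grasp_force: 29.4
```

Call:
{"fn": "jog_arm", "kwargs": {
  "increments": [
    [0,0,-0.5,0],
    [0,0,-1,0],
    [0,0,-1,0],
    [0,0,-1,0],
    [0,0,-1,0],
    [0,0,-1,0],
    [-0.6,0,-1,0],
    [-1,0.1,-1,0],
    [-1,0.1,-0.5,0],
    [-1,0.1,0,0],
    [-1,0.1,0,0],
    [-1,0.1,0,0]
  ]
}}

```text
t: 11.05
position: [466.2, -62.5, 254.5]
tcp_rot: [2.22, 2.222, 0.0]
contact_force: [1.1, -0.6, -0.9]
grip_width: 19.2
grasp_force: 29.5
```

Call:
{"fn": "jog_arm", "kwargs": {
  "increments": [
    [-1,0.1,0,0],
    [-1,0.1,0,0],
    [-1,0.05,0,0],
    [-0.5,0,0,0],
    [0,0,0,0],
    [0,0,0,0]
  ]
}}

```text
t: 11.8
position: [471.3, -131.3, 254.0]
tcp_rot: [-2.22, -2.223, -0.0]
contact_force: [0.7, -0.8, -1.2]
grip_width: 18.9
grasp_force: 29.5
```

```bash
python3 - <<'E'
from h import *
snap('w4')
E
```

```text
11.8 [ 471.3 -131.3  254. ]
```

View pics/w4.png

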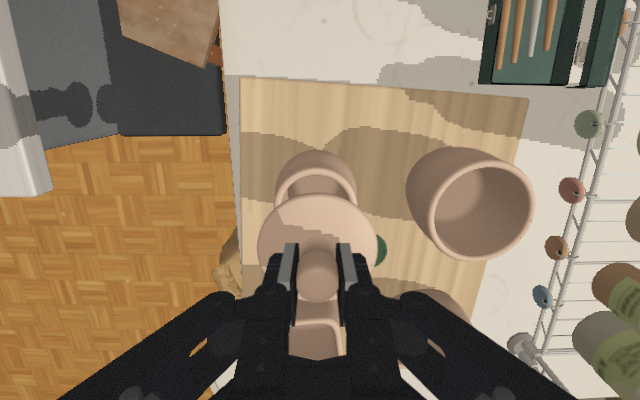

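The lid is held level and lines up with the pot mouth (lid 317, jar 316 in column). Lowering.

Call:
{"fn": "jog_arm", "kwargs": {
  "increments": [
    [-0.03,0,1,0],
    [0,0,0.8,0],
    [0,0,0.5,0],
    [0,0,0.3,0],
    [0,0,0.2,0],
    [0,0,0.1,0],
    [0,0,0.1,0],
    [0,0,0,0]
  ]
}}

```text
t: 12.85
position: [471.4, -132.5, 193.9]
tcp_rot: [2.22, 2.222, 0.0]
contact_force: [0.2, 0.1, -0.3]
grip_width: 18.9
grasp_force: 29.5
```

Call:
{"fn": "jog_arm", "kwargs": {
  "increments": [
    [0,0,0.07,0],
    [0,0,0.07,0],
    [0,0,0.05,0],
    [0,0,0,0]
  ]
}}

```text
t: 13.35
position: [471.6, -132.5, 190.4]
tcp_rot: [2.22, 2.222, 0.0]
contact_force: [0.2, 0.1, 2.2]
grip_width: 18.6
grasp_force: 29.8
```

Call:
{"fn": "jog_arm", "kwargs": {
  "increments": [
    [0,0,0,0],
    [0,0,0,0],
    [0,0,0,0],
    [0,0,-0.5,0],
    [0,0,-1,0],
    [0,0,-1,0],
    [0,0,-1,0],
    [1,0,0,0],
    [1,0,0,0],
    [1,0,0,0],
    [1,0,0,0],
    [1,0,0,0]
  ],
  "jaw": 0.55
}}

```text
t: 14.85
position: [471.4, -31.9, 260.8]
tcp_rot: [2.22, 2.222, 0.001]
contact_force: [-0.1, -0.9, -0.6]
grip_width: 46.7
grasp_force: 0.0
```

Call:
{"fn": "jog_arm", "kwargs": {
  "increments": [
    [1,0,0,0],
    [1,0,0,0],
    [1,0,0,0],
    [1,0,0,0],
    [1,0,0,0],
    [1,0,0,0],
    [1,0,0,0],
    [1,0,0,0],
    [1,0,0,0],
    [0.5,0,0,0],
    [0,0,0,0],
    [0,0,0,0]
  ]
}}

```text
t: 16.35
position: [471.2, 157.0, 260.2]
tcp_rot: [2.22, 2.222, -0.0]
contact_force: [0.3, -0.0, 0.0]
grip_width: 47.1
grasp_force: 0.0
```

```bash
python3 - <<'E'
from h import *
snap('w5');im,C=load('w5')
g=proj(C,[[469,231,18],[453,363,18]]);print(g.round())
for k,uv,a,b in [('crock',g[0],45,45),('dish',g[1],50,32)]:
    for off in [(0,0),(15,0),(-20,0),(0,-15)]:
        c=lidmask(im,C,(float(uv[0]+off[0]),float(uv[1]+off[1])))
        if c is not None:
            c=c[(c[:,1]>2)]
            W=cast(C,c,13)[:,:2];print(k,cv2.boundingRect(np.int32(c)),fit(W,'el',a,b,0.05),cv2.fitEllipse(np.float32(W)));break
cv2.imwrite('pics/w5v.png',im)
E
```

```text
16.35 [471.2 157.  260.2]
[[314. 102.]
 [295. -58.]]
crock (270, 55, 89, 93) (array([470. , 229.5]), np.float64(1676198.947), 1.08) ((469.00701904296875, 230.0301513671875), (86.6229476928711, 88.00311279296875), 171.2630615234375)
```

View pics/w5v.png

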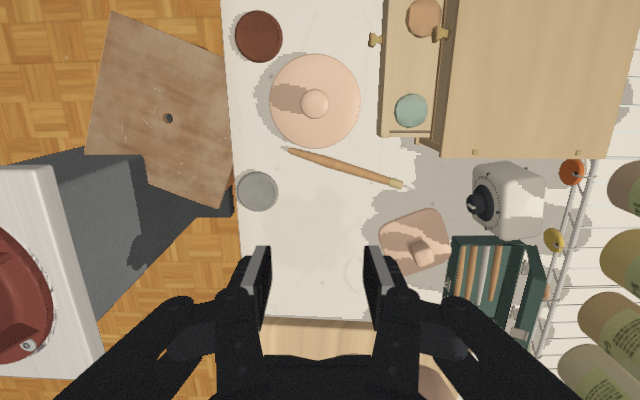

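The view shows crock_lid's knob at (315,102), giving (469,230). Moving to it and gripping.

Call:
{"fn": "jog_arm", "kwargs": {
  "increments": [
    [1,-0.1,0,0],
    [1,0,1,0],
    [1,0,1,0],
    [0.67,0,1,0],
    [0,0,1,0],
    [0,0,1,0],
    [0,0,1,0],
    [0,0,1,0],
    [0,0,0.7,0],
    [0,0,0.4,0],
    [0,0,0.2,0],
    [0,0,0,0]
  ]
}}

```text
t: 17.9
position: [469.2, 230.9, 94.3]
tcp_rot: [2.22, 2.222, 0.0]
contact_force: [-0.0, -1.1, 0.5]
grip_width: 47.1
grasp_force: 0.0
```

Call:
{"fn": "jog_arm", "kwargs": {
  "increments": [
    [0,0,0,0],
    [0,0,0,0],
    [0,0,0,0],
    [0,0,0,0],
    [0,0,0,0]
  ],
  "jaw": 0
}}

```text
t: 18.52
position: [469.4, 231.0, 94.7]
tcp_rot: [2.22, 2.222, 0.001]
contact_force: [-0.9, 0.4, 5.4]
grip_width: 24.9
grasp_force: 29.4
```

```bash
python3 - <<'E'
from h import *
# dish lid from top camera; refit crock from w4
im=cv2.imread('pics/top0.png');C=cam('top')
h=cv2.cvtColor(cv2.GaussianBlur(im,(3,3),0),cv2.COLOR_BGR2LAB).astype(int)
m=(h[:,:,1]>=133).astype(np.uint8)
for uv,a,b,k in [((165.,245.),50,32,'dish_lid'),((222.,222.),45,45,'crock_lid')]:
    for c in cv2.findContours(m,0,1)[0]:
        if cv2.pointPolygonTest(c,uv,False)>0:
            W=cast(C,c[:,0].astype(float),13)[:,:2];print(k,cv2.boundingRect(c),fit(W,'el',a,b,0.05),cv2.fitEllipse(np.float32(W)))
im,C=load('w4');V=cv2.cvtColor(cv2.GaussianBlur(im,(3,3),0),cv2.COLOR_BGR2HSV)[:,:,2].astype(np.float32)
I=[]
for an in np.linspace(0,2*np.pi,180,endpoint=False):
    t=np.arange(12,65,0.5);x=np.float32(481+t*np.cos(an));y=np.float32(211+t*np.sin(an))
    q=cv2.remap(V,x[None],y[None],1)[0];g=q[6:]-q[:-6];i=np.where(g>25)[0]
    if len(i): j=i[0]+np.argmax(g[i[0]:i[0]+8]);I.append((x[j+3],y[j+3]))
print('crock',fit(cast(C,I,98)[:,:2],'el',38,38))
E
```

```text
dish_lid (159, 213, 28, 43) (array([453.4, 364.2]), np.float64(0.069), 0.52) ((453.4889831542969, 364.2076721191406), (63.9480094909668, 99.1136245727539), 93.91632843017578)
crock_lid (210, 207, 39, 40) (array([469.9, 230.2]), np.float64(1.614), 0.52) ((469.9519958496094, 230.1893310546875), (89.78153991699219, 90.06985473632812), 117.7413558959961)
crock (array([ 603.3, -139.4]), np.float64(-2973.994), 0.57)
```

Call:
{"fn": "jog_arm", "kwargs": {
  "increments": [
    [0,0,-0.5,0],
    [0,0,-1,0],
    [0,0,-1,0],
    [0,0,-1,0],
    [0,0,-1,0],
    [0,0,-1,0],
    [-0.5,0,-1,0],
    [-1,0.36,-1,0],
    [-1,0.36,-0.5,0],
    [-1,0.36,0,0],
    [-1,0.36,0,0],
    [-1,0.36,0,0]
  ]
}}

```text
t: 20.02
position: [505.2, 120.3, 254.6]
tcp_rot: [2.22, 2.223, 0.0]
contact_force: [-0.7, -0.0, -1.2]
grip_width: 24.8
grasp_force: 29.7
```

Call:
{"fn": "jog_arm", "kwargs": {
  "increments": [
    [-1,0.36,0,0],
    [-1,0.36,0,0],
    [-1,0.36,0,0],
    [-1,0.36,0,0],
    [-1,0.36,0,0],
    [-1,0.36,0,0],
    [-1,0.36,0,0],
    [-1,0.36,0,0],
    [-1,0.36,0,0],
    [-1,0.36,0,0],
    [-1,0.36,0,0],
    [-1,0.36,0,0]
  ]
}}

```text
t: 21.52
position: [592.3, -120.3, 254.1]
tcp_rot: [2.22, 2.223, -0.0]
contact_force: [0.2, 0.1, -0.7]
grip_width: 25.2
grasp_force: 29.7
```

Call:
{"fn": "jog_arm", "kwargs": {
  "increments": [
    [-1,0.36,0,0],
    [0,0.2,0,0],
    [0,0,0,0]
  ]
}}

```text
t: 21.9
position: [603.2, -138.8, 253.9]
tcp_rot: [-2.22, -2.222, -0.0]
contact_force: [-0.1, -0.6, -1.2]
grip_width: 25.3
grasp_force: 29.7
```

Call:
{"fn": "jog_arm", "kwargs": {
  "increments": [
    [0,0,1,0],
    [0,0,1,0],
    [0,0,0.7,0],
    [0,0,0.3,0],
    [0,0,0.2,0],
    [0,0,0.1,0],
    [0,0,0.1,0],
    [0,0,0,0]
  ]
}}

```text
t: 22.9
position: [603.1, -139.0, 186.2]
tcp_rot: [2.22, 2.222, 0.0]
contact_force: [0.1, -0.4, -1.8]
grip_width: 24.8
grasp_force: 29.7
```

Call:
{"fn": "jog_arm", "kwargs": {
  "increments": [
    [0,0,0.07,0],
    [0,0,0.05,0],
    [0,0,0,0]
  ]
}}

```text
t: 23.28
position: [603.0, -139.0, 183.6]
tcp_rot: [-2.22, -2.222, 0.0]
contact_force: [0.4, -0.2, -1.5]
grip_width: 25.1
grasp_force: 29.7
```

Call:
{"fn": "jog_arm", "kwargs": {
  "increments": [
    [0,0,0.05,0],
    [0,0,0.05,0],
    [0,0,0,0]
  ]
}}

```text
t: 23.65
position: [603.1, -139.0, 182.7]
tcp_rot: [2.22, 2.222, 0.0]
contact_force: [-3.5, 0.5, 7.9]
grip_width: 25.4
grasp_force: 30.6
```

Call:
{"fn": "jog_arm", "kwargs": {
  "increments": [
    [0,0,0,0],
    [0,0,0,0],
    [0,0,0,0],
    [0,0,-0.5,0],
    [0,0,-1,0],
    [0,0,-1,0],
    [0,0,-1,0],
    [1,-0.08,-0.3,0],
    [1,-0.08,0,0],
    [1,-0.08,0,0],
    [1,-0.08,0,0],
    [1,-0.08,0,0]
  ],
  "jaw": 0.55
}}

```text
t: 25.15
position: [594.6, -37.3, 257.3]
tcp_rot: [-2.219, -2.223, 0.001]
contact_force: [0.6, -0.8, 0.5]
grip_width: 47.1
grasp_force: 0.0
```

Call:
{"fn": "jog_arm", "kwargs": {
  "increments": [
    [1,-0.1,0,0],
    [1,-0.1,0,0],
    [1,-0.1,0,0],
    [1,-0.1,0,0],
    [1,-0.1,0,0],
    [0.7,0,0,-1],
    [0,0,0,-1],
    [0,0,0,-1],
    [0,0,0,-1],
    [0,0,0,-1],
    [0,0,0,-1],
    [0,0,0,-1]
  ]
}}

```text
t: 26.65
position: [584.7, 75.7, 257.7]
tcp_rot: [-1.516, -2.752, 0.0]
contact_force: [-0.8, 0.2, -0.0]
grip_width: 46.8
grasp_force: 0.0
```

Call:
{"fn": "jog_arm", "kwargs": {
  "increments": [
    [0,0,0,-1],
    [0,0,0,-1],
    [0,0,0,-1],
    [0,0,0,-1],
    [0,0,0,-1],
    [0,0,0,-1],
    [0,0,0,-1],
    [0,0,0,-1],
    [0,0,0,-1],
    [0,0,0,-1],
    [0,0,0,-1],
    [0,0,0,-1]
  ]
}}

```text
t: 28.15
position: [584.8, 75.7, 257.7]
tcp_rot: [0.074, 3.141, 0.0]
contact_force: [0.0, 0.2, -1.1]
grip_width: 46.9
grasp_force: 0.0
```

Call:
{"fn": "jog_arm", "kwargs": {
  "increments": [
    [0,0,0,-1],
    [0,0,0,-1],
    [0,0,0,-1],
    [0,0,0,-1],
    [0,0,0,-1],
    [0,0,0,-0.3],
    [0,0,0,0]
  ]
}}

```text
t: 29.02
position: [584.8, 75.4, 257.7]
tcp_rot: [0.583, -3.087, -0.0]
contact_force: [0.1, 1.1, -0.7]
grip_width: 46.8
grasp_force: 0.0
```

```bash
python3 - <<'E'
from h import *
snap('w6');im,C=load('w6');s=read_state();print(s['tcp_rot'],s['joints'][5])
M=R.from_rotvec(s['tcp_rot']).as_matrix();print('yaw',np.arctan2(M[1,0],M[0,0]))
uv=proj(C,[585,76,18])[0];print(uv)
cv2.circle(im,tuple(int(a) for a in uv),2,(255,0,0),-1)
for off in [(0,0),(20,0),(-20,0),(0,20),(0,-20)]:
    c=lidmask(im,C,(float(uv[0]+off[0]),float(uv[1]+off[1])))
    if c is not None:
        W=cast(C,c,13)[:,:2];print(cv2.boundingRect(np.int32(c)),fit(W,'sq',37,37,.37),cv2.minAreaRect(np.float32(W)));cv2.polylines(im,[np.int32(c)],True,(0,255,0));break
cv2.imwrite('pics/w6v.png',im)
E
```

```text
29.025 [584.8  75.4 257.7]
[-5.82516464e-01  3.08709675e+00  2.34821707e-05] -0.36895517531873107
yaw -2.7685904616867756
[317.25582172 175.30416591]
(283, 138, 70, 69) (array([584.,  77.]), np.float64(0.31), 1.81) ((583.6953735351562, 76.15786743164062), (73.10106658935547, 71.46636199951172), 23.41329574584961)
```

View pics/w6v.png

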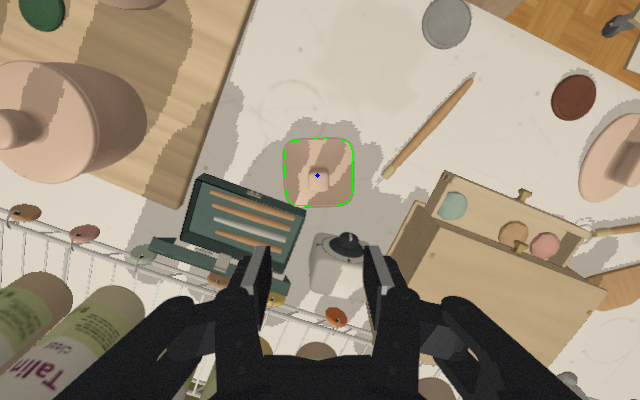

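The lid sits square in the view, with knob (318,178) on the tool axis. The toolbox's near edge passes below it at about row 200, so the fingers clear. Descending.

Call:
{"fn": "jog_arm", "kwargs": {
  "increments": [
    [0,0,1,0],
    [0,0,1,0],
    [0,0,1,0],
    [0,0,1,0],
    [0,0,1,0],
    [0,0,1,0],
    [0,0,1,0],
    [0,0,0.6,0],
    [0,0,0.4,0],
    [0,0,0.2,0],
    [0,0,0,0]
  ]
}}

```text
t: 30.45
position: [585.0, 75.0, 93.9]
tcp_rot: [-0.584, 3.087, -0.0]
contact_force: [-0.1, 0.2, 0.5]
grip_width: 47.0
grasp_force: 0.0
```

Call:
{"fn": "jog_arm", "kwargs": {
  "increments": [
    [0,0,0,0],
    [0,0,0,0],
    [0,0,0,0],
    [0,0,0,0],
    [0,0,0,0]
  ],
  "jaw": 0
}}

```text
t: 31.08
position: [585.3, 75.0, 94.3]
tcp_rot: [-0.584, 3.086, -0.0]
contact_force: [-0.7, -0.3, 6.9]
grip_width: 19.4
grasp_force: 30.1
```

Call:
{"fn": "jog_arm", "kwargs": {
  "increments": [
    [0,0,-0.5,0],
    [0,0,-1,0],
    [0,0,-1,0],
    [0,0,-1,0],
    [0,0,-1,0],
    [0,0,-1,0],
    [0,0,-1,0],
    [0,0,-1,0],
    [0,0,-0.5,0],
    [0,0,0,1],
    [0,0,0,1],
    [0,0,0,1]
  ]
}}

```text
t: 32.58
position: [584.5, 75.0, 253.5]
tcp_rot: [0.206, -3.134, -0.0]
contact_force: [0.7, -0.6, -0.5]
grip_width: 19.4
grasp_force: 29.3
```

```bash
python3 - <<'E'
from h import *
# caddy edges from w1, per-side line fits
im,C=load('w1');V=cv2.cvtColor(cv2.GaussianBlur(im,(3,3),0),cv2.COLOR_BGR2HSV)[:,:,2].astype(np.float32)
def edge(starts,d,n=40):
    P=[]
    for x0,y0 in starts:
        t=np.arange(0,n,.5);x=np.float32(x0+t*d[0]);y=np.float32(y0+t*d[1])
        q=cv2.remap(V,x[None],y[None],1)[0];g=q[6:]-q[:-6];i=np.where(g>25)[0]
        if len(i): j=i[0]+np.argmax(g[i[0]:i[0]+8]);P.append((x[j+3],y[j+3]))
    W=cast(C,P,90)[:,:2];vx,vy,x,y=cv2.fitLine(np.float32(W),cv2.DIST_HUBER,0,.01,.01).ravel()
    return np.round([vx,vy,x,y],3),round(np.degrees(np.arctan2(vy,vx)),1)
xs=np.arange(282,307,2);ys=np.arange(204,232,2)
print('top',edge([(x,212) for x in xs],(0,-1)));print('bot',edge([(x,222) for x in xs],(0,1)));print('right',edge([(295,y) for y in ys],(1,0)))
s=read_state();M=R.from_rotvec(s['tcp_rot']).as_matrix();print('yaw',np.arctan2(M[1,0],M[0,0]))
E
```

```text
top (array([ 9.97000e-01,  7.80000e-02,  4.66558e+02, -2.54733e+02],
      dtype=float32), np.float32(4.5))
bot (array([ 9.92000e-01,  1.24000e-01,  4.65919e+02, -3.15609e+02],
      dtype=float32), np.float32(7.1))
right (array([ 1.03000e-01, -9.95000e-01,  4.91321e+02, -2.81003e+02],
      dtype=float32), np.float32(-84.1))
yaw -3.010006058769985
```

Call:
{"fn": "jog_arm", "kwargs": {
  "increments": [
    [0,0,-1,0.4],
    [0.44,-0.96,0,0],
    [0.44,-0.96,0,0],
    [0.44,-0.96,0,0],
    [0.44,-0.96,0,0],
    [0.44,-0.96,0,0],
    [0.44,-0.96,0,0],
    [0.44,-0.96,0,0],
    [0.44,-0.96,0,0],
    [0.44,-0.96,0,0],
    [0.44,-0.96,0,0],
    [0.44,-0.96,0,0]
  ]
}}

```text
t: 34.08
position: [509.2, -146.5, 273.6]
tcp_rot: [0.16, -3.137, -0.0]
contact_force: [0.4, -0.2, -0.9]
grip_width: 19.6
grasp_force: 29.4
```

Call:
{"fn": "jog_arm", "kwargs": {
  "increments": [
    [0.44,-0.96,0,0],
    [0.44,-0.96,0,0],
    [0.44,-0.96,0,0],
    [0.44,-0.96,0,0],
    [0.44,-0.96,0,0],
    [0.44,-0.96,0,0],
    [0.42,-0.96,0,0],
    [0,0,0,0],
    [0,0,0,0]
  ]
}}

```text
t: 35.2
position: [462.7, -284.8, 273.6]
tcp_rot: [0.16, -3.137, -0.001]
contact_force: [0.1, -0.3, -1.4]
grip_width: 19.7
grasp_force: 29.5
```

```bash
python3 - <<'E'
from h import *
snap('w7');im,C=load('w7')
s=read_state();M=R.from_rotvec(s['tcp_rot']).as_matrix();print('yaw',np.arctan2(M[1,0],M[0,0]))
P=np.array([[461.7,-285,90],[587.6,-292.3,78]]);print(proj(C,P).round())
d=(np.array([462.3,-285,0])-s['position']);print('tool delta',(M.T@d)[:2])
E
```

```text
35.2 [ 462.7 -284.8  273.6]
yaw -3.039175077884503
[[316. 190.]
 [297. 302.]]
tool delta [ 0.57625405 -0.55047149]
```

View pics/w7.png

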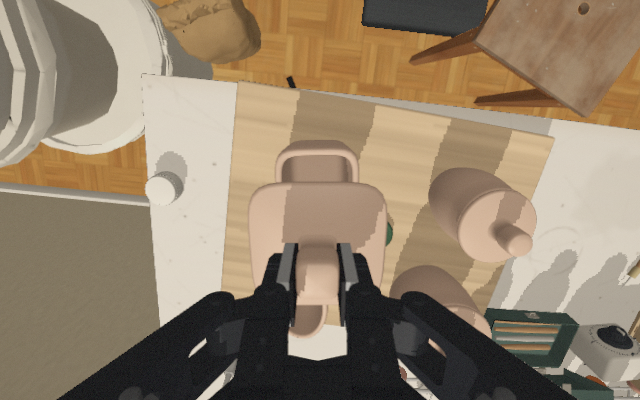

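The caddy mouth (316,165) and the lid (317) line up square, and the pot lid looks seated. Lowering.

Call:
{"fn": "jog_arm", "kwargs": {
  "increments": [
    [0,0,1,0],
    [0,0,1,0],
    [0,0,1,0],
    [0,0,0.8,0],
    [0,0,0.4,0],
    [0,0,0.3,0],
    [0,0,0.2,0],
    [0,0,0.1,0],
    [0,0,0.05,0],
    [0,0,0,0]
  ]
}}

```text
t: 36.5
position: [463.0, -285.0, 176.8]
tcp_rot: [-0.16, 3.137, -0.0]
contact_force: [-0.3, -0.6, -1.7]
grip_width: 19.5
grasp_force: 29.5
```

Call:
{"fn": "jog_arm", "kwargs": {
  "increments": [
    [0,0,0.05,0],
    [0,0,0.05,0],
    [0,0,0,0]
  ]
}}

```text
t: 36.88
position: [462.9, -284.9, 174.6]
tcp_rot: [0.16, -3.137, -0.0]
contact_force: [-0.3, 0.8, -1.2]
grip_width: 19.5
grasp_force: 29.5
```

Call:
{"fn": "jog_arm", "kwargs": {
  "increments": [
    [0,0,0.05,0],
    [0,0,0,0],
    [0,0,0,0]
  ]
}}

```text
t: 37.25
position: [463.0, -285.0, 174.3]
tcp_rot: [-0.16, 3.137, -0.001]
contact_force: [-1.2, 0.7, 5.2]
grip_width: 19.1
grasp_force: 30.4
```

Call:
{"fn": "jog_arm", "kwargs": {
  "increments": [
    [0,0,0,0],
    [0,0,0,0],
    [0,0,0,0],
    [0,0,-0.5,0],
    [0,0,-1,0],
    [0,0,-1,0],
    [0,0,-1,0],
    [0,0,-1,0],
    [-0.09,0.98,0,0],
    [-0.09,0.98,0,0],
    [-0.09,0.98,0,0],
    [-0.09,0.98,0,0]
  ],
  "jaw": 0.55
}}

```text
t: 38.75
position: [461.8, -204.3, 263.3]
tcp_rot: [0.161, -3.137, -0.001]
contact_force: [0.8, 0.6, -0.5]
grip_width: 47.0
grasp_force: 0.0
```

Call:
{"fn": "jog_arm", "kwargs": {
  "increments": [
    [-0.09,0.98,0,0],
    [-0.09,0.98,0,0],
    [-0.09,0.98,0,0],
    [-0.09,0.98,0,0],
    [-0.09,0.98,0,0],
    [-0.09,0.98,0,0],
    [-0.09,0.98,0,0],
    [-0.09,0.98,0,0],
    [-0.09,0.98,0,0],
    [-0.09,0.98,0,0],
    [-0.09,0.98,0,0],
    [-0.09,0.98,0,0]
  ]
}}

```text
t: 40.25
position: [459.4, 31.2, 263.7]
tcp_rot: [-0.16, 3.137, -0.0]
contact_force: [-0.3, -0.0, 0.2]
grip_width: 46.9
grasp_force: 0.0
```

Call:
{"fn": "jog_arm", "kwargs": {
  "increments": [
    [-0.09,0.98,0,0],
    [-0.09,0.98,0,0],
    [-0.09,0.98,0,0],
    [-0.09,0.98,0,0],
    [-0.09,0.98,0,0],
    [-0.09,0.98,0,0],
    [-0.09,0.98,0,0],
    [-0.09,0.98,0,0],
    [-0.09,0.98,0,0],
    [-0.09,0.98,0,0],
    [-0.09,0.98,0,0],
    [-0.09,0.98,0,0]
  ]
}}

```text
t: 41.75
position: [456.8, 267.4, 263.7]
tcp_rot: [-0.161, 3.137, -0.0]
contact_force: [-0.3, 0.3, -0.7]
grip_width: 47.0
grasp_force: 0.0
```

Call:
{"fn": "jog_arm", "kwargs": {
  "increments": [
    [-0.09,0.98,0,0],
    [-0.09,0.98,0,0],
    [-0.09,0.98,0,0],
    [-0.09,0.98,0,0],
    [-0.09,0.98,0,0.4],
    [0,0,0,0],
    [0,0,0,0]
  ]
}}

```text
t: 42.62
position: [455.9, 364.5, 263.6]
tcp_rot: [0.111, -3.139, 0.001]
contact_force: [0.1, -0.4, -0.3]
grip_width: 47.0
grasp_force: 0.0
```

```bash
python3 - <<'E'
from h import *
snap('w8');im,C=load('w8')
s=read_state();M=R.from_rotvec(s['tcp_rot']).as_matrix();print('yaw',np.arctan2(M[1,0],M[0,0]))
uv=proj(C,[453.4,364.2,18])[0]
for off in [(0,0),(0,-25),(0,25),(15,0),(-15,0)]:
    c=lidmask(im,C,(float(uv[0]+off[0]),float(uv[1]+off[1])))
    if c is not None:
        W=cast(C,c,13)[:,:2];print(fit(W,'el',50,32,.07),cv2.fitEllipse(np.float32(W)));break
P=fit(W,'el',50,32,.07)[0];print('tool delta',(M.T@(np.array([*P,94])-s['position'])))
E
```

```text
42.625 [455.9 364.5 263.6]
yaw -3.0712079496367757
(array([454.4, 363.4]), np.float64(0.035), 0.82) ((452.8465576171875, 364.1797180175781), (61.4377555847168, 96.31919860839844), 94.47664642333984)
tool delta [  1.57326182  -0.62550076 169.61010767]
```

Call:
{"fn": "jog_arm", "kwargs": {
  "increments": [
    [0.1,0,1,0],
    [0,0,1,0],
    [0,0,1,0],
    [0,0,1,0],
    [0,0,1,0],
    [0,0,1,0],
    [0,0,1,0],
    [0,0,0.8,0],
    [0,0,0.5,0],
    [0,0,0.2,0],
    [0,0,0,0]
  ]
}}

```text
t: 44.05
position: [454.1, 364.5, 93.8]
tcp_rot: [-0.11, 3.139, 0.0]
contact_force: [0.5, 0.6, 0.5]
grip_width: 46.8
grasp_force: 0.0
```

Call:
{"fn": "jog_arm", "kwargs": {
  "increments": [
    [0,0,0,0],
    [0,0,0,0],
    [0,0,0,0],
    [0,0,0,0],
    [0,0,0,0],
    [0,0,0,0]
  ],
  "jaw": 0
}}

```text
t: 44.8
position: [454.3, 364.6, 94.2]
tcp_rot: [-0.11, 3.139, 0.001]
contact_force: [-1.4, -0.3, 5.8]
grip_width: 14.4
grasp_force: 36.2
```

Call:
{"fn": "jog_arm", "kwargs": {
  "increments": [
    [0,0,-0.5,0],
    [0,0,-1,0],
    [0,0,-1,0],
    [0,0,-1,0],
    [0,0,-1,0],
    [0,0,-1,0],
    [0,0,-1,-0.8],
    [0,0,-1,-0.8],
    [0,0,-1,-0.86],
    [0.07,-0.98,0,0],
    [0.07,-0.98,0,0],
    [0.07,-0.98,0,0]
  ]
}}

```text
t: 46.3
position: [465.3, 304.7, 262.9]
tcp_rot: [0.416, -3.112, 0.001]
contact_force: [-0.2, 0.9, -0.7]
grip_width: 13.9
grasp_force: 35.3
```

Call:
{"fn": "jog_arm", "kwargs": {
  "increments": [
    [0.07,-0.98,0,0],
    [0.07,-0.98,0,0],
    [0.07,-0.98,0,0],
    [0.07,-0.98,0,0],
    [0.07,-0.98,0,0],
    [0.07,-0.98,0,0],
    [0.07,-0.98,0,0],
    [0.07,-0.98,0,0],
    [0.07,-0.98,0,0],
    [0.07,-0.98,0,0],
    [0.07,-0.98,0,0],
    [0.07,-0.98,0,0]
  ]
}}

```text
t: 47.8
position: [511.4, 74.0, 263.7]
tcp_rot: [-0.418, 3.113, -0.0]
contact_force: [0.6, -0.4, -0.7]
grip_width: 14.3
grasp_force: 35.3
```

Call:
{"fn": "jog_arm", "kwargs": {
  "increments": [
    [0.07,-0.98,0,0],
    [0.07,-0.98,0,0],
    [0.07,-0.98,0,0],
    [0.07,-0.98,0,0],
    [0.07,-0.98,0,0],
    [0.07,-0.98,0,0],
    [0.07,-0.98,0,0],
    [0.07,-0.98,0,0],
    [0.07,-0.98,0,0],
    [0.07,-0.98,0,0],
    [0.07,-0.98,0,0],
    [0.07,-0.98,0,0]
  ]
}}

```text
t: 49.3
position: [557.4, -157.3, 263.7]
tcp_rot: [-0.418, 3.114, 0.0]
contact_force: [-0.4, 0.8, -1.2]
grip_width: 14.5
grasp_force: 35.3
```

Call:
{"fn": "jog_arm", "kwargs": {
  "increments": [
    [0.07,-0.98,0,0],
    [0.07,-0.98,0,0],
    [0.07,-0.98,0,0],
    [0.07,-0.98,0,0],
    [0,-0.98,0,0],
    [0,-0.98,0,0],
    [0,-0.98,0,0],
    [0,0,0,0],
    [0,0,0,0]
  ]
}}

```text
t: 50.42
position: [587.8, -289.6, 263.5]
tcp_rot: [0.418, -3.113, -0.001]
contact_force: [-0.2, 0.0, -0.9]
grip_width: 14.1
grasp_force: 35.2
```

```bash
python3 - <<'E'
from h import *
snap('w9')
s=read_state();M=R.from_rotvec(s['tcp_rot']).as_matrix();print('yaw',np.arctan2(M[1,0],M[0,0]))
print('tool delta',(M.T@(np.array([588,-292.3,94.2+68])-s['position'])))
E
```

```text
50.425 [ 587.8 -289.6  263.5]
yaw -2.8742059769605257
tool delta [  0.59123237  -2.97283182 101.41882697]
```

View pics/w9.png

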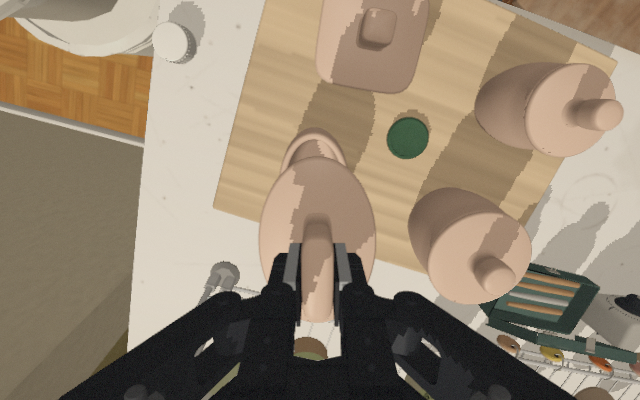

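The dish mouth (314,150) is slightly left of the lid (317), which agrees with the computed −3 mm along tool y. The other three lids sit flat. Correcting and lowering.

Call:
{"fn": "jog_arm", "kwargs": {
  "increments": [
    [0.03,-0.15,1,0],
    [0,0,1,0],
    [0,0,1,0],
    [0,0,0.8,0],
    [0,0,0.5,0],
    [0,0,0.3,0],
    [0,0,0.2,0],
    [0,0,0.1,0],
    [0,0,0,0]
  ]
}}

```text
t: 51.6
position: [588.2, -292.9, 165.9]
tcp_rot: [-0.418, 3.113, -0.0]
contact_force: [-0.3, 0.1, -0.6]
grip_width: 14.4
grasp_force: 35.2
```

Call:
{"fn": "jog_arm", "kwargs": {
  "increments": [
    [0,0,0.05,0],
    [0,0,0.05,0],
    [0,0,0,0]
  ]
}}

```text
t: 51.98
position: [588.2, -292.8, 163.7]
tcp_rot: [0.418, -3.114, -0.0]
contact_force: [-0.3, -0.4, -0.7]
grip_width: 14.3
grasp_force: 35.2
```

Call:
{"fn": "jog_arm", "kwargs": {
  "increments": [
    [0,0,0.05,0],
    [0,0,0.04,0],
    [0,0,0,0]
  ]
}}

```text
t: 52.35
position: [588.2, -292.9, 162.2]
tcp_rot: [-0.418, 3.113, -0.0]
contact_force: [-1.7, 0.6, 3.3]
grip_width: 14.4
grasp_force: 35.8
```

Contact is at the expected height. Releasing and backing off to check.

Call:
{"fn": "jog_arm", "kwargs": {
  "increments": [
    [0,0,0,0],
    [0,0,0,0],
    [0,0,0,0],
    [0,0,-0.5,0],
    [0,0,-1,0],
    [0,0,-1,0],
    [0,0,-1,0],
    [0.5,0,-1,0],
    [1,0,-1,0],
    [1,0,-1,0],
    [1,0,-1,0],
    [1,0,0,0]
  ],
  "jaw": 0.55
}}

```text
t: 53.85
position: [500.7, -317.4, 314.4]
tcp_rot: [-0.418, 3.112, -0.004]
contact_force: [-0.2, -0.3, -0.3]
grip_width: 47.1
grasp_force: 0.0
```

```bash
python3 - <<'E'
from h import *
a=read_camera('side')[:,:,::-1];b=read_camera('wrist')[:,:,::-1]
v=cv2.resize(a[135:205,270:400],(780,420),interpolation=cv2.INTER_CUBIC)
b=cv2.resize(b,(624,390))
cv2.imwrite('pics/f.png',cv2.resize(np.vstack([v[:,:],np.hstack([b,np.zeros((390,156,3),np.uint8)])]),(576,598)))
E
```

```text
(no output)
```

View pics/f.png

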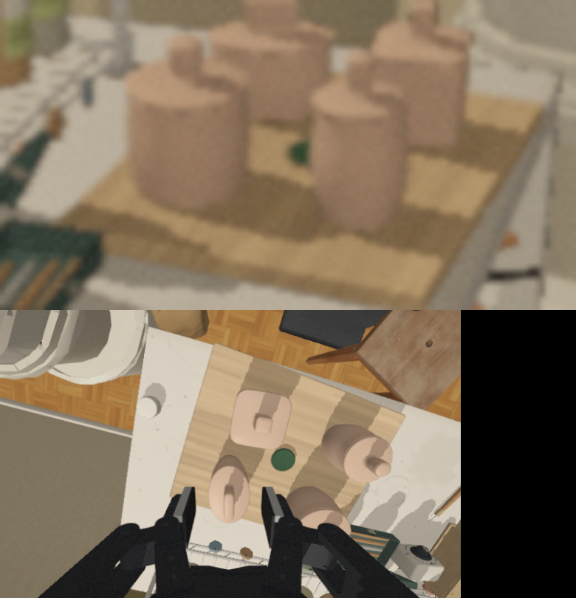

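The side crop shows all four lids flat on their rims. The wrist view shows the caddy lid (262,420), dish lid (228,490) and the others centred, and the gripper is clear.

```bash
python3 -c "
from rig import *
print(sign_off())"
```

```text
the job is handed in; nothing more can be done
None
```

I put all four lids on their own jars and handed the job in at about 54 s of the 109 s allowed; the last pictures showed them flat on the rims, but sign-off returned no verdict.

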